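# Raise a shutter leaf with the pedal lifter

### The job

The heavy palm-tree shutter leaf lies closed on the bench and has no handle yet. With your fingertips, slide the blue pedal lifter along the bench until most of its steel toe is under the leaf's free edge, its pedal still up, then press the pedal all the way down so that the toe raises the leaf, and finish while still holding the pedal down, for a workmate to slip packers underneath. Only push and press: do not pick the lifter up, do not touch the leaf itself, and leave the jar, tin and tape measure where they stand.

Things in the scene. Friction and masses are not known exactly. Their poses are not given: they have to be found in the camera images.
- jamb: Fixed pine jamb on the bench, 540 mm long, up to 78 mm high; the shutter leaf is hinged to it. Origin: on the bench, directly below the middle of the closed leaf's free edge. x is level, from the free edge to the hinges; y runs along the free edge; z up. Bearers 18 mm high, 38 mm wide, along x at y = -185 and +185 mm, carry the closed leaf; between them the space under it is open
- leaf (a joint): hinge of the shutter leaf: 0 lying closed, grows as its free edge rises (rad; 0.1 rad raises that edge by 32 mm). Hinge line at x = 322 mm of jamb, 50 mm above the bench. The leaf weighs 2 to 3.4 kg and falls shut by itself
- leaf_edge (a point): middle of the leaf's free edge, on its underside, 18 mm above the bench when closed; moves with the leaf. The leaf is a pine-framed panel with a dark palm-tree fretwork, 320 mm from free edge to hinge side, 440 mm along the edge, 30 mm thick
- lifter: Pedal lifter standing loose on the bench, about 1.6 kg: blue steel base, 100 mm wide, with a steel rocking lever. Origin: on the bench under the pivot pin, whose axis is 30 mm up, along y. x points along the lifter to its toe, z up. Base from x = -272 (heel plate) to +29 mm (cheeks, 52 mm high). It starts square to the leaf's edge within 0.1 rad, toe short of it; slides with a push of 5 to 10 N
- lever (a joint): rocking lever of the lifter: 0 with the pedal up and toe down, 0.45 at its stop with the pedal all the way down and the toe raised (rad). Sprung up with about 0.7 to 1.0 N m; with the leaf on the toe the pedal's middle needs some 9 to 17 N; the stop is hard
- heel_plate (a point): middle of the rear face of the lifter's upturned heel plate (100 mm wide, 36 mm high, 4 mm thick), 18 mm above the bench: the place to push the lifter forward. The raised pedal's rear edge is 69 mm further forward and about 115 mm above the bench
- pedal (a point): middle of the top of the pedal, a black rubber tread 80 mm long, 88 mm wide, 180 mm behind the pivot axis: the place to press. Up, it slopes up backwards at 0.40 rad with this point 106 mm above the bench; fully down it is nearly level, this point 28 mm up. It swings on an arc about the pivot, some 16 mm backwards on the way down
- toe_tip (a point): upper front edge of the lifter's toe, middle of its width; moves with the lever. The toe is a flat steel tongue 60 mm wide, 8 mm thick, reaching 71 mm ahead of the cheeks, to x = 100 mm of lifter; its top is 11 mm above the bench while the pedal is up. Pushed in all the way, the cheeks meet the edge of the leaf, a fixed stop
- jar: amber glass screw jar with a steel lid, 64 mm diameter, 85 mm high, origin at the centre of its underside. Leave alone
- tin: green wax tin with a brass lid, 82 mm diameter, 46 mm high, origin at the centre of its underside. Leave alone
- tape: yellow and black tape measure standing on edge, 72 by 40 by 60 mm, origin at the centre of its underside. Leave alone

How it is judged:
By the outcome, as a careful person would: the job done as asked, in the order asked, and still so for the second after the job is handed in, while the arm keeps its last pose, push and grip.
It also fails if it takes over 42 s, if anything falls off the work surface, if the arm or the gripper's body presses on something with over 40 N, if the wrist force passes 120 N, or if a joint passes its speed limit or range.

### The arm

A 7-joint arm with a two-finger parallel gripper is mounted at the origin on the work surface. World frame = base frame: x ahead of the robot, y to its left, z up, the work surface at z = 0. Lengths are in mm, angles in rad, forces in N, time in s.
With the tool pointing down it reaches from about 400 to 900 mm from the base axis. Payload 5.5 kg.
Tool frame: the origin (TCP) lies between the finger pads; the fingertips stand 19 mm ahead of it and the grasp point (between the pads) is the TCP (manip.tcp_to_tips is the z of the fingertips in the tool frame, in mm); z points along the fingers, y is the line along which they close (so a half turn about z gives the same grasp; the last joint's range is limited). The gripper opens to 85 mm and grips with 20 to 120 N. Pads are 22 mm wide; open, the fingers measure 114 mm over their backs; the gripper's body (76 mm by 85 mm) begins 54 mm behind the grasp point. The pads swing forward as they close: fully open they stand 13 mm farther back than shut.
Start: joints at [1.465, 0.501, -0.427, 1.55, 0.221, 1.138, -0.21], TCP at [234.354, -606.282, 250.31] pointing down, gripper open.
Joint ranges: [-2.88, 2.88], [-0.31, 2.03], [-1.54, 1.56], [0.2, 2.42], [-1.41, 4.55], [0.19, 2.02], [-2.57, 2.57]. Speed limits (rad/s): [2.57, 2.57, 3.14, 3.14, 3.14, 3.14, 3.14].

### API

Orientations are given as a unit quaternion [x, y, z, w].
In Python, from cell import manip, grab_frame, hand_in, find_in gives the robot as it stands.
- The arm moves only by the tool drive_tool, never from a script. Its argument "steps" is a list of rows, each an object with "grip": the gripper command: -1 is fully open, 1 is shut, values between are in proportion; "offset": the shift along the world's x, y, z in mm, a list of three; "turn": the turn, a rotation vector about the world's x, y, z in rad, a list of three. In form: [{"grip": grip, "offset": [tx, ty, tz], "turn": [wx, wy, wz]}, ...]. A call has 1 to 5 rows; each row shifts and turns the commanded pose from where the row before left it; what a row does not reach is not made up. A row lasts 1/8 s, in which the tool goes at most 62.5 mm and 10.7 degrees, less where a joint would pass 70% of its speed; a pose out of reach is approached as far as the arm can. A call with a gripper value outside its range is refused whole. The fingers move at their own pace and stop on an object; "newtons" is the grip in N (left out, the last holds). Time passes only in rows, so rows that do not move let the fingers close. It gives the time, the measured TCP pose, the force, the opening and the grip force at its end, in the units of the state.
- manip.get_obs(): the state, without advancing time (a new reading comes with each control period).
- grab_frame(name): name is "scene" or "side" or "wrist"; returns a dict with "color" (420x560x3 uint8, red, green, blue), "depth" (420x560 float32, mm along the optical axis (not along the pixel's ray), 0 where there is no reading), "fx", "fy", "cx", "cy" (pixels), "cam_to_world" (4x4, takes a point from camera to world coordinates); the wrist camera has in their place "hand_eye" (4x4, takes a point from camera to tool coordinates, whose origin is the TCP and whose axes are the flange's). Camera axes: x right, y up, looking along -z (the intrinsics and any distortion apply to the point x, -y, -z); pixel columns grow to the right and rows downward; lengths in mm; the calibration is good to about 2 mm. The wrist camera is an equidistant fisheye: a pixel r from the principal point sees the ray r / f radians off the axis. A picture is of the moment at which its call begins: read the wrist's pose just before it.
- hand_in(): hands the job in; it is judged then, once.
Trained networks look in a picture, given as the dict that the camera call returned (one of the last four; its "shot" number tells which), for a name from the list of things; names that differ only in an ending like _2 or _b are one class to them, and where a whole thing is asked for, a point or a joint stands for the part that bears it (a point fixed in the world has none). Each returns a list of dicts, best first, with "p" (0 to 1); they miss things now and then, are a little off and sometimes report something else, mostly with a low value. They report only what shows in the picture. A call takes as long as a camera call.
- find_in(label, picture): "xy" ([column, row] in pixels, amid what is visible of it).
The state is a dict: "clock": time; "joints": joint angles; "joint_velocities": joint speeds; "joint_efforts": joint torques, N m; "position": TCP position; "tool_rot": TCP orientation; "contact_force": force on the tool from outside, world axes, zero at the start; "torque": the same for the moment, N m; "gripper_width": finger opening in mm; "grip_force": force on a finger pad.
Only numpy, scipy, OpenCV 4.12 (cv2) and the standard library are available. Lean on these libraries where they do the work, as an engineer would, in place of code of your own. Each camera call takes 0.05 s, during which the arm holds its last target. There are 200 camera calls.

## Working session

There is one attempt and no reset: what is moved stays moved. The work goes in short steps, Python scripts to look and compute and a tool call to move; the robot and the scene stay as the last step left them, time stands still between calls to the robot, and variables do not carry over. Pictures are saved under pics/ and viewed, at most 10 in all, crops included, and the job is handed in when it is done.

Besides the shell and the picture viewer there is one more tool, called after "Emit:" as name(argument=value, ...) on one line, values as JSON. drive_tool: Moves the arm, as the interface text tells. Its arguments: {"type":"object","properties":{"steps":{"type":"array","items":{"type":"object","properties":{"grip":{"type":"number"},"offset":{"type":"array","items":{"type":"number"}},"turn":{"type":"array","items":{"type":"number"}}}}},"newtons":{"type":"number"}},"required":["steps"]}

```bash
mkdir -p pics; cat > h.py <<'E'
import numpy as np,cv2
from cell import manip,grab_frame,hand_in,find_in
from scipy.spatial.transform import Rotation as R
def cloud(f):
    d=f["depth"];v,u=np.mgrid[:d.shape[0],:d.shape[1]]
    P=np.stack([(u-f["cx"])/f["fx"]*d,-(v-f["cy"])/f["fy"]*d,-d],-1)
    T=np.array(f["cam_to_world"]);W=P@T[:3,:3].T+T[:3,3];W[d<=0]=np.nan
    return W
def save(f,n): cv2.imwrite("pics/"+n,cv2.cvtColor(f["color"],cv2.COLOR_RGB2BGR))
E
python3 - <<'E'
from h import *
o=manip.get_obs();print({k:np.round(o[k],3) for k in("clock","position","tool_rot","contact_force","gripper_width")})
fs={}
for n in("scene","side"):
    f=grab_frame(n);fs[n]=f;W=cloud(f);np.savez(f"{n}.npz",W=W,c=f["color"])
    for l in("lifter","heel_plate","pedal","toe_tip","leaf_edge","jar","tin","tape"):
        r=find_in(l,f)[:2]
        for q in r:
            c,rr=map(int,q["xy"]);print(n,l,round(q["p"],2),(c,rr),np.round(W[rr,c]))
im=np.vstack([fs["scene"]["color"],fs["side"]["color"]])
im=cv2.resize(np.hstack([fs["scene"]["color"],fs["side"]["color"]]),(800,300),interpolation=cv2.INTER_AREA)
save({"color":im},"a.png")
E
```

```text
{'clock': np.float64(0.0), 'position': array([ 234.038, -605.702,  249.27 ]), 'tool_rot': array([ 0.983,  0.183, -0.   , -0.001]), 'contact_force': array([-0.028, -1.074, -0.009]), 'gripper_width': np.float64(85.105)}
scene lifter 0.72 (179, 231) [ 472. -121.   90.]
scene heel_plate 0.56 (183, 233) [437. -97.   5.]
scene pedal 0.66 (188, 220) [455. -81.  74.]
scene toe_tip 0.81 (189, 218) [452. -75.  72.]
scene leaf_edge 0.76 (315, 174) [576. 263.  37.]
scene jar 0.88 (289, 266) [727.  -2.  83.]
scene tin 0.7 (258, 292) [709. -89.  48.]
scene tape 0.72 (214, 315) [ 679. -201.   58.]
side lifter 0.86 (373, 223) [ 468. -126.    8.]
side pedal 0.68 (362, 217) [464. -55.  62.]
side toe_tip 0.56 (362, 216) [469. -62.  60.]
side leaf_edge 0.7 (260, 268) [526. 297.  40.]
side jar 0.91 (282, 203) [684.  44.  63.]
side tin 0.93 (306, 195) [686. -70.  44.]
side tin 0.59 (241, 275) [546. 343.  33.]
side tape 0.68 (332, 185) [ 666. -175.   47.]
```

View pics/a.png

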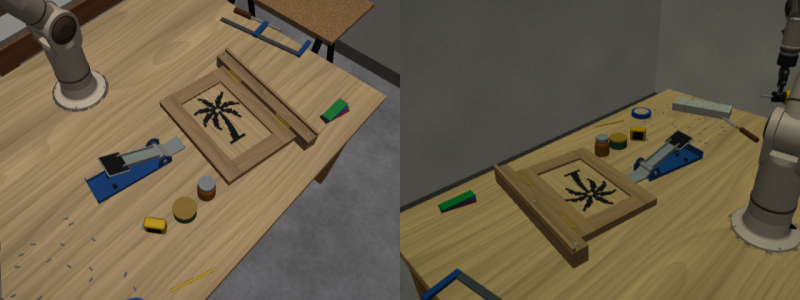

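The picture shows the lifter (about 130,165 on the left) pointing at the leaf in roughly world +y. Next I'll make an orthographic top view and fit the parts.

```bash
python3 - <<'E'
from h import *
H=np.zeros((600,800,3),np.uint8)
P=[];C=[]
for n in("scene","side"):
    z=np.load(n+".npz");W=z["W"].reshape(-1,3);c=z["c"].reshape(-1,3);P.append(W);C.append(c)
    m=np.isfinite(W[:,0])&(W[:,2]>-15)&(W[:,2]<180)
    W=W[m];c=c[m]
    hsv=cv2.cvtColor(c[None],cv2.COLOR_RGB2HSV)[0]
    box=(W[:,0]>350)&(W[:,0]<650)&(W[:,1]>-350)&(W[:,1]<150)
    b=box&(hsv[:,0]>100)&(hsv[:,0]<125)&(hsv[:,1]>130)&(W[:,2]>-5)
    q=W[b]; r=cv2.minAreaRect(q[:,:2].astype(np.float32)); print(n,"blue",b.sum(),r)
    low=q[q[:,2]<45]; print(" z pct",np.percentile(q[:,2],[2,20,50,80,98]).round())
    # leaf top z 40..56
    l=(W[:,1]>50)&(W[:,1]<420)&(W[:,0]>250)&(W[:,0]<850)&(W[:,2]>35)&(W[:,2]<58)
    print(" leaf",l.sum(),np.percentile(W[l],[1,50,99],axis=0).round(),cv2.minAreaRect(W[l][:,:2].astype(np.float32)))
    # top view x->right is -y? : col=(y+350)*1 , row=(x-250)
    o=np.argsort(W[:,2]);W=W[o];c=c[o]
    off=0
    col=(W[:,1]+350).astype(int);row=(900-W[:,0]).astype(int)
    k=(col>0)&(col<799)&(row>0)&(row<599)
    for d in(0,1):
        for e in(0,1): H[row[k]-d,col[k]-e]=np.clip(c[k]*1.3,0,255)
save({"color":H},"top.png")
E
```

```text
scene blue 2661 ((450.56683349609375, -111.34709167480469), (299.4388427734375, 103.25556182861328), 77.35967254638672)
 z pct [-0.  3.  6. 10. 43.]
 leaf 14434 [[339. 100.  35.]
 [594. 264.  45.]
 [796. 417.  54.]] ((582.001708984375, 287.0242919921875), (342.4010009765625, 486.8659973144531), 79.93367767333984)
side blue 1567 ((524.7811279296875, -128.30953979492188), (304.0419921875, 267.8995666503906), 78.23641204833984)
 z pct [ 2.  5.  7. 17. 46.]
 leaf 11795 [[327. 112.  36.]
 [535. 280.  46.]
 [780. 417.  52.]] ((556.2576904296875, 267.5490417480469), (366.2519226074219, 450.8976135253906), 78.10366821289062)
```

View pics/top.png

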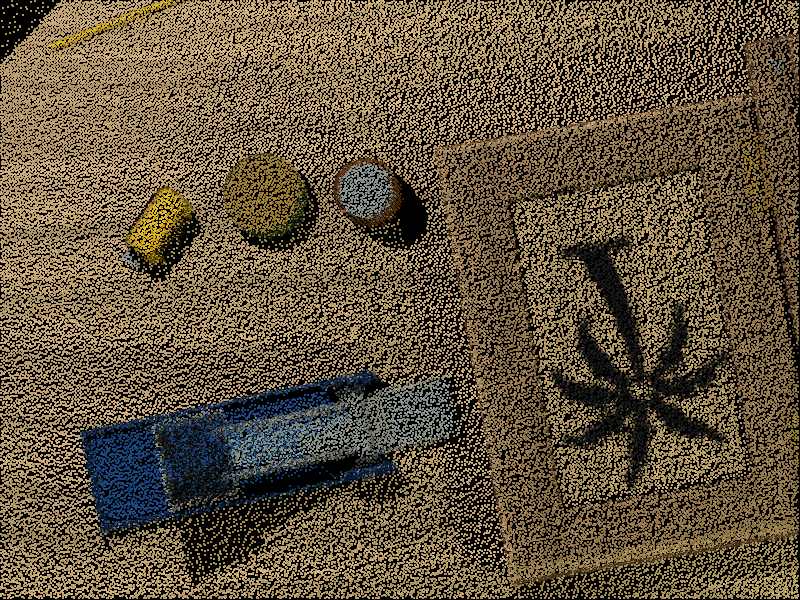

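Top view (col = y+350, row = 900−x):
- The heel's rear middle is at about (418,−257), and the axis is at about 77.6°.
- The leaf edge runs from (752,87) to (317,163), so its normal is at about 80°.
- The toe is about 25 mm short of the edge, so the push is about 25 + 60 to 65 mm.

I'll approach behind the heel with the fingers half open, so the push has two contacts.

Emit:
drive_tool(steps=[{"grip": 0,"offset": [35,60,-20],"turn": [0,0,0.165]},{"grip": 0,"offset": [35,60,-20],"turn": [0,0,0.165]},{"grip": 0,"offset": [35,60,-20],"turn": [0,0,0.165]},{"grip": 0,"offset": [35,60,-20],"turn": [0,0,0.165]},{"grip": 0,"offset": [34,60,-20],"turn": [0,0,0.165]}])

```text
clock: 1.52
position: [385.9, -345.2, 163.7]
tool_rot: [0.826, 0.564, 0.0, 0.001]
contact_force: [0.1, -0.8, -0.4]
gripper_width: 42.7
grip_force: 0.0
```

Emit:
drive_tool(steps=[{"grip": 0,"offset": [0,0,-35],"turn": [0,0,0.16]},{"grip": 0,"offset": [0,0,-35],"turn": [0,0,0]},{"grip": 0,"offset": [0,0,-22],"turn": [0,0,0]},{"grip": 0,"offset": [0,0,0],"turn": [0,0,0]}])

```text
clock: 2.02
position: [384.1, -345.6, 70.4]
tool_rot: [0.779, 0.626, -0.0, -0.002]
contact_force: [-1.6, -0.6, -0.2]
gripper_width: 42.5
grip_force: 0.0
```

```bash
python3 - <<'E'
from h import *
o=manip.get_obs();print({k:np.round(o[k],3) for k in("clock","position","tool_rot","contact_force","gripper_width")},manip.tcp_to_tips)
print("yaw of tool y",np.degrees(np.arctan2(*R.from_quat(o["tool_rot"]).as_matrix()[:2,1][::-1])))
T=R.from_quat(o["tool_rot"]);p=o["position"]
f=grab_frame("wrist");s=grab_frame("scene")
for l in("heel_plate","pedal"): print(l,find_in(l,f)[:2])
save({"color":np.hstack([cv2.resize(f["color"],(400,300)),cv2.resize(s["color"][130:340,60:340],(400,300))])},"b.png")
E
```

```text
{'clock': np.float64(2.025), 'position': array([ 384.059, -345.606,   70.385]), 'tool_rot': array([ 0.779,  0.626, -0.   , -0.002]), 'contact_force': array([-1.612, -0.583, -0.183]), 'gripper_width': np.float64(42.478)} 19.0
yaw of tool y -12.416978869326025
heel_plate [{'xy': [300.4, 40.4], 'p': 0.57}]
pedal []
```

View pics/b.png

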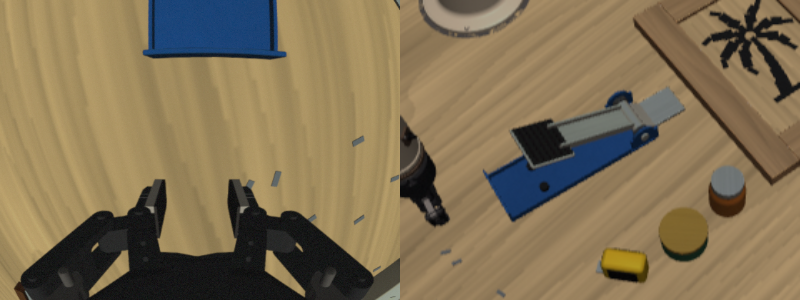

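The wrist view shows the heel plate's top edge from (145,52) to (286,53), level in the image. It sits about 14 mm to tool +y of the finger middle, which agrees with the estimate. Shift sideways, lower, then approach.

Emit:
drive_tool(steps=[{"grip": 0,"offset": [14,-3,-20],"turn": [0,0,0]},{"grip": 0,"offset": [4,20,-16],"turn": [0,0,0]},{"grip": 0,"offset": [6,27,0],"turn": [0,0,0]},{"grip": 0,"offset": [4,18,0],"turn": [0,0,0]},{"grip": 0,"offset": [0,0,0],"turn": [0,0,0]}])

```text
clock: 2.85
position: [414.2, -283.7, 36.8]
tool_rot: [0.779, 0.628, 0.0, 0.001]
contact_force: [-0.3, -0.3, -0.8]
gripper_width: 42.5
grip_force: 0.0
```

Emit:
drive_tool(steps=[{"grip": 0,"offset": [1.7,8,0],"turn": [0,0,0]},{"grip": 0,"offset": [1.7,8,0],"turn": [0,0,0]},{"grip": 0,"offset": [1.7,8,0],"turn": [0,0,0]},{"grip": 0,"offset": [1.7,8,0],"turn": [0,0,0]},{"grip": 0,"offset": [0,0,0],"turn": [0,0,0]}])

```text
clock: 3.48
position: [419.4, -254.2, 36.0]
tool_rot: [0.78, 0.626, -0.001, 0.001]
contact_force: [-1.9, -4.3, 1.7]
gripper_width: 42.6
grip_force: 2.3
```

Emit:
drive_tool(steps=[{"grip": 0,"offset": [1.7,8,-1],"turn": [0,0,0.007]},{"grip": 0,"offset": [1.7,8,-1],"turn": [0,0,0.007]},{"grip": 0,"offset": [1.6,8,0],"turn": [0,0,0.007]},{"grip": 0,"offset": [1.6,8,0],"turn": [0,0,0.007]},{"grip": 0,"offset": [1.6,8,0],"turn": [0,0,0.007]}])

```text
clock: 4.1
position: [429.4, -217.3, 35.1]
tool_rot: [0.77, 0.638, -0.001, 0.003]
contact_force: [-0.4, -12.0, 6.6]
gripper_width: 42.5
grip_force: 5.7
```

```bash
cat > m.py <<'E'
from h import *
o=manip.get_obs();print({k:np.round(o[k],2) for k in("clock","position","contact_force")})
f=grab_frame("scene");W=cloud(f)
hsv=cv2.cvtColor(f["color"],cv2.COLOR_RGB2HSV)
b=(W[...,0]>350)&(W[...,0]<650)&(W[...,1]>-350)&(W[...,1]<170)&(hsv[...,0]>100)&(hsv[...,0]<125)&(hsv[...,1]>130)&(W[...,2]>-5)
b=cv2.morphologyEx(b.astype(np.uint8),cv2.MORPH_OPEN,np.ones((2,2)))>0
r=cv2.minAreaRect(W[b][:,:2].astype(np.float32));print(r)
c=np.array(r[0]);a=np.radians(r[2] if r[2]>45 else r[2]+90);d=np.array([np.cos(a),np.sin(a)])
org=c+121.5*d;toe=org+100*d;e=np.array([534.5,125]);n=np.array([.172,.985])
print("org",org.round(),"heel",(org-272*d).round(),"ang",np.degrees(a).round(1),"toe past edge",((toe-e)@n).round(1),"cheek",((org+29*d-e)@n).round(1))
import sys
save({"color":cv2.resize(f["color"][110:320,80:360],(800,600))},sys.argv[1])
E
python3 m.py c.png
```

```text
{'clock': np.float64(4.1), 'position': array([ 429.38, -217.27,   35.13]), 'contact_force': array([ -0.42, -12.01,   6.64])}
((462.1080627441406, -54.74053955078125), (312.6400146484375, 113.53643798828125), 80.97620391845703)
org [481.  65.] heel [ 439. -203.] ang 81.0 toe past edge 32.0 cheek -39.0
```

View pics/c.png

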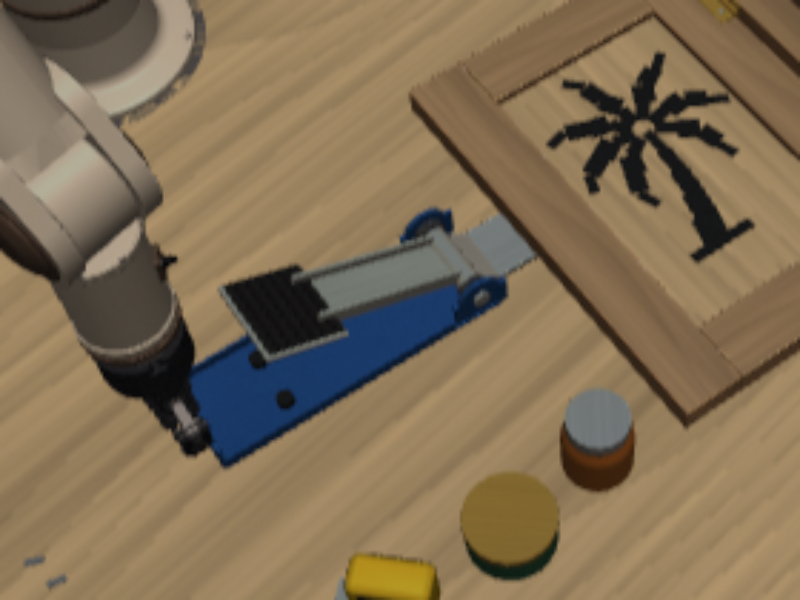

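Picture: the toe has slid under the edge at about (520,250), square to the leaf, and the lever is still up. About 39 mm of cheek gap remains; push about 30 mm more.

Emit:
drive_tool(steps=[{"grip": 0,"offset": [1.2,7,0],"turn": [0,0,0]},{"grip": 0,"offset": [1.2,7,0],"turn": [0,0,0]},{"grip": 0,"offset": [1.2,7,0],"turn": [0,0,0]},{"grip": 0,"offset": [1.2,7,0],"turn": [0,0,0]},{"grip": 0,"offset": [0,0,0],"turn": [0,0,0]}])

```text
clock: 4.78
position: [433.8, -187.8, 34.8]
tool_rot: [0.769, 0.639, -0.001, 0.002]
contact_force: [-0.4, -7.7, 5.2]
gripper_width: 42.8
grip_force: 4.1
```

```bash
python3 m.py d.png
```

```text
{'clock': np.float64(4.78), 'position': array([ 433.84, -187.8 ,   34.84]), 'contact_force': array([-0.4 , -7.66,  5.22])}
((464.00323486328125, -24.670318603515625), (311.4992980957031, 112.68524932861328), 81.50868225097656)
org [482.  95.] heel [ 442. -174.] ang 81.5 toe past edge 61.9 cheek -9.1
```

View pics/d.png

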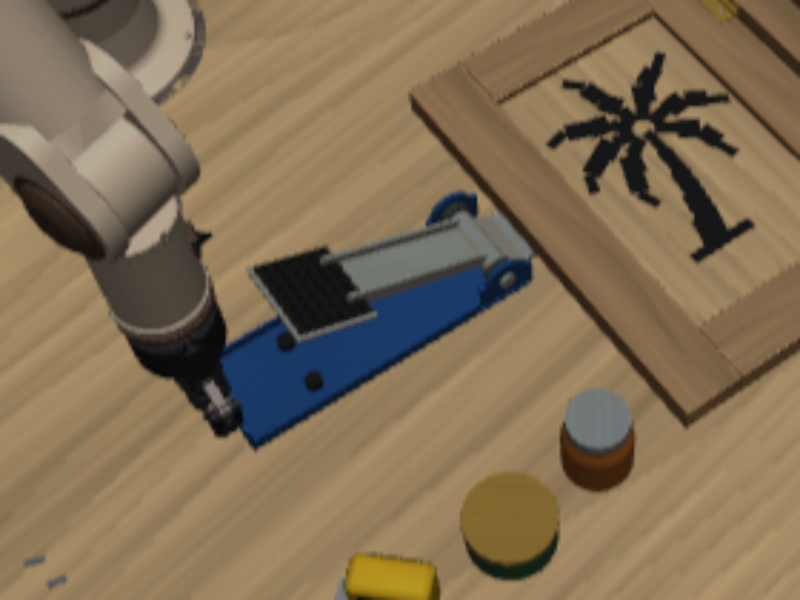

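Picture: most of the toe is under the edge near (525,250), with a cheek gap of about 9–13 mm. I'll nudge it 6 mm more, back off, then lift and shut the fingers.

Emit:
drive_tool(steps=[{"grip": 0,"offset": [0.5,3,0],"turn": [0,0,0]},{"grip": 0,"offset": [0.5,3,0],"turn": [0,0,0]},{"grip": 0,"offset": [0,0,0],"turn": [0,0,0]}])

```text
clock: 5.2
position: [434.6, -182.5, 34.8]
tool_rot: [0.77, 0.639, -0.001, 0.002]
contact_force: [-1.3, -10.0, 6.6]
gripper_width: 42.5
grip_force: 4.9
```

Emit:
drive_tool(steps=[{"grip": 0,"offset": [-2,-15,0],"turn": [0,0,0]},{"grip": 0,"offset": [-4,-20,0],"turn": [0,0,0]},{"grip": 0.5,"offset": [0,0,50],"turn": [0,0,0]},{"grip": 1,"offset": [0,0,55],"turn": [0,0,0]},{"grip": 1,"offset": [0,0,40],"turn": [0,0,0]}])

```text
clock: 5.82
position: [428.0, -213.5, 180.4]
tool_rot: [0.768, 0.64, 0.001, 0.0]
contact_force: [-0.0, -1.4, -0.6]
gripper_width: 0.1
grip_force: 0.0
```

```bash
python3 m.py e.png; python3 - <<'E'
from h import *
f=grab_frame("scene");W=cloud(f);hsv=cv2.cvtColor(f["color"],cv2.COLOR_RGB2HSV)
m=(hsv[...,2]<60)&(W[...,2]>60)&(W[...,2]<140)&(W[...,1]>-170)&(W[...,1]<0)&(W[...,0]>380)&(W[...,0]<540)
q=W[m];print(m.sum(),np.median(q,0).round(),np.percentile(q,[3,97],axis=0).round())
print(manip.get_obs()["position"],find_in("pedal",f)[:1])
E
```

```text
{'clock': np.float64(5.82), 'position': array([ 428.01, -213.46,  180.45]), 'contact_force': array([-0.02, -1.43, -0.64])}
((467.3843994140625, -21.62506103515625), (305.2215881347656, 103.14088439941406), 79.26747131347656)
org [490.  98.] heel [ 439. -169.] ang 79.3 toe past edge 65.5 cheek -5.5
722 [459. -67. 108.] [[ 420. -100.   88.]
 [ 495.  -28.  122.]]
[ 430.36578585 -214.5274733   182.47610633] [{'xy': [209.2, 203.4], 'p': 0.59}]
```

View pics/e.png

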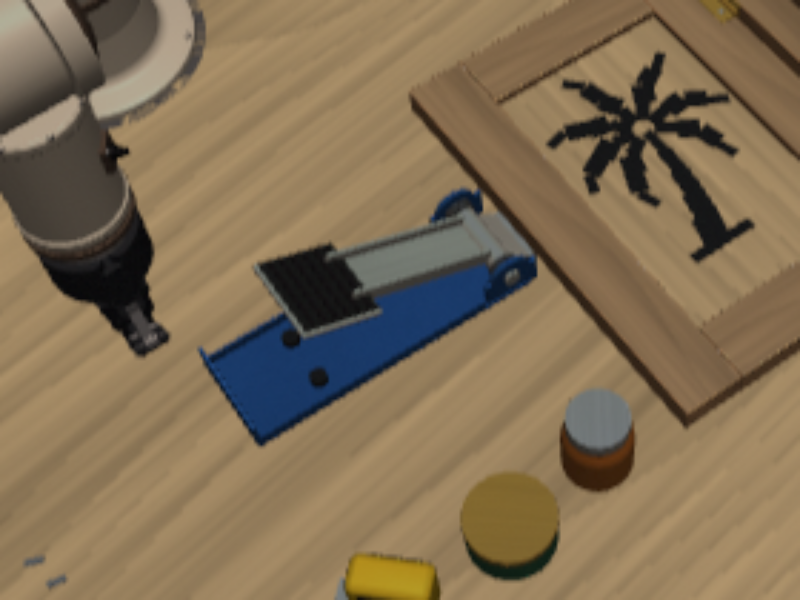

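The toe is about 65 of 71 mm under and the pedal is still up. The pedal middle is at about (459,−67,108). Move above it with the fingers shut.

Emit:
drive_tool(steps=[{"grip": 1,"offset": [10,48,0],"turn": [0,0,0]},{"grip": 1,"offset": [10,48,0],"turn": [0,0,0]},{"grip": 1,"offset": [9,48,-10],"turn": [0,0,0]},{"grip": 1,"offset": [0,0,-30],"turn": [0,0,0]},{"grip": 1,"offset": [0,0,0],"turn": [0,0,0]}])

```text
clock: 6.6
position: [454.0, -68.5, 136.0]
tool_rot: [0.768, 0.641, -0.002, -0.003]
contact_force: [-0.4, 0.1, -0.1]
gripper_width: -0.3
grip_force: 0.0
```

Emit:
drive_tool(steps=[{"grip": 1,"offset": [0,-1,-9],"turn": [0,0,0]},{"grip": 1,"offset": [0,-2,-9],"turn": [0,0,0]},{"grip": 1,"offset": [-1,-3,-9],"turn": [0,0,0]},{"grip": 1,"offset": [0,-3,-9],"turn": [0,0,0]},{"grip": 1,"offset": [0,0,0],"turn": [0,0,0]}])

```text
clock: 7.22
position: [456.1, -79.4, 103.1]
tool_rot: [0.769, 0.639, -0.0, 0.0]
contact_force: [-2.4, -0.9, 11.7]
gripper_width: -0.5
grip_force: 6.0
```

Emit:
drive_tool(steps=[{"grip": 1,"offset": [0,-2,-9],"turn": [0,0,0]},{"grip": 1,"offset": [0,-1,-9],"turn": [0,0,0]},{"grip": 1,"offset": [-1,-1,-9],"turn": [0,0,0]},{"grip": 1,"offset": [0,-1,-9],"turn": [0,0,0]},{"grip": 1,"offset": [0,0,0],"turn": [0,0,0]}])

```text
clock: 7.85
position: [454.9, -86.0, 67.1]
tool_rot: [0.769, 0.639, -0.001, 0.001]
contact_force: [-4.4, -4.1, 13.9]
gripper_width: 0.2
grip_force: 6.6
```

Emit:
drive_tool(steps=[{"grip": 1,"offset": [0,0,-7],"turn": [0,0,0]},{"grip": 1,"offset": [0,0,-6],"turn": [0,0,0]},{"grip": 1,"offset": [0,0,0],"turn": [0,0,0]}])

```text
clock: 8.22
position: [455.3, -86.0, 54.5]
tool_rot: [0.769, 0.639, -0.001, 0.001]
contact_force: [-3.6, -3.7, 15.4]
gripper_width: -0.2
grip_force: 7.6
```

Emit:
drive_tool(steps=[{"grip": 1,"offset": [0,0,-4],"turn": [0,0,0]},{"grip": 1,"offset": [0,0,-3],"turn": [0,0,0]},{"grip": 1,"offset": [0,0,0],"turn": [0,0,0]}])

```text
clock: 8.6
position: [455.7, -85.4, 47.8]
tool_rot: [0.769, 0.639, -0.0, 0.001]
contact_force: [-3.2, -2.9, 16.5]
gripper_width: 0.1
grip_force: 8.2
```

Emit:
drive_tool(steps=[{"grip": 1,"offset": [0,0,-2],"turn": [0,0,0]},{"grip": 1,"offset": [0,0,0],"turn": [0,0,0]}])

```text
clock: 8.85
position: [455.8, -85.4, 46.4]
tool_rot: [0.769, 0.639, -0.0, 0.002]
contact_force: [-5.4, -2.5, 24.5]
gripper_width: 0.3
grip_force: 12.3
```

The force jumped, so the stop is reached. I'll add 1 mm of margin and check.

Emit:
drive_tool(steps=[{"grip": 1,"offset": [0,0,-1.5],"turn": [0,0,0]},{"grip": 1,"offset": [0,0,0],"turn": [0,0,0]},{"grip": 1,"offset": [0,0,0],"turn": [0,0,0]}])

```text
clock: 9.22
position: [455.8, -85.3, 45.8]
tool_rot: [0.769, 0.639, -0.001, 0.002]
contact_force: [-9.7, -0.9, 36.4]
gripper_width: -0.2
grip_force: 18.3
```

```bash
python3 m.py f.png; python3 - <<'E'
from h import *
f=grab_frame("side");W=cloud(f)
d=(W[...,:2]-np.array([534.5,125]))@np.array([.172,.985])
y=(W[...,:2]-np.array([534.5,125]))@np.array([-.985,.172])
for a in(10,60,150,250):
    k=(d>a)&(d<a+20)&(np.abs(y)>140)&(np.abs(y)<215)&(W[...,2]>20);print(a,np.median(W[k][:,2]).round(1))
save({"color":cv2.resize(f["color"][190:340,200:440],(800,500))},"g.png")
E
```

```text
{'clock': np.float64(9.22), 'position': array([455.82, -85.33,  45.78]), 'contact_force': array([-9.74, -0.89, 36.42])}
((465.4320068359375, -17.318679809570312), (312.05255126953125, 109.28529357910156), 80.89373779296875)
org [485. 103.] heel [ 442. -166.] ang 80.9 toe past edge 69.4 cheek -1.6
10 90.1
60 82.3
150 70.2
250 56.7
```

View pics/f.png

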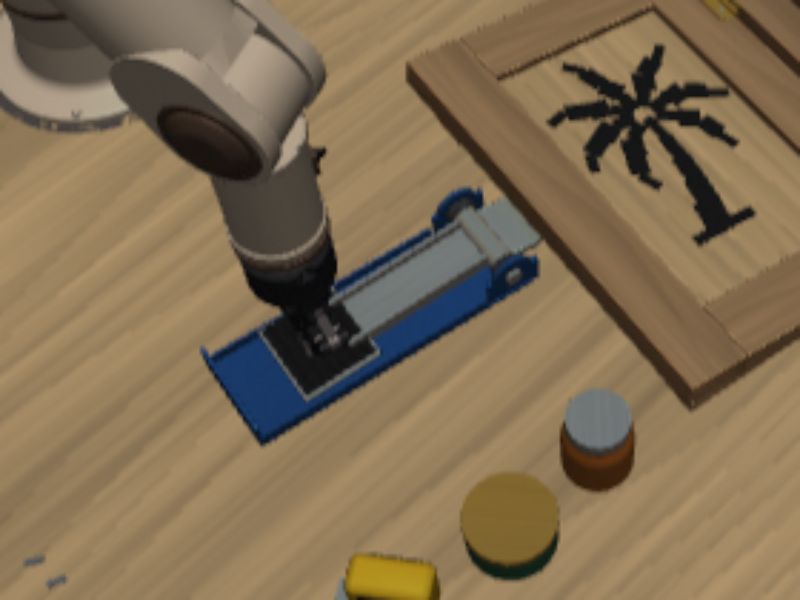

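View pics/g.png

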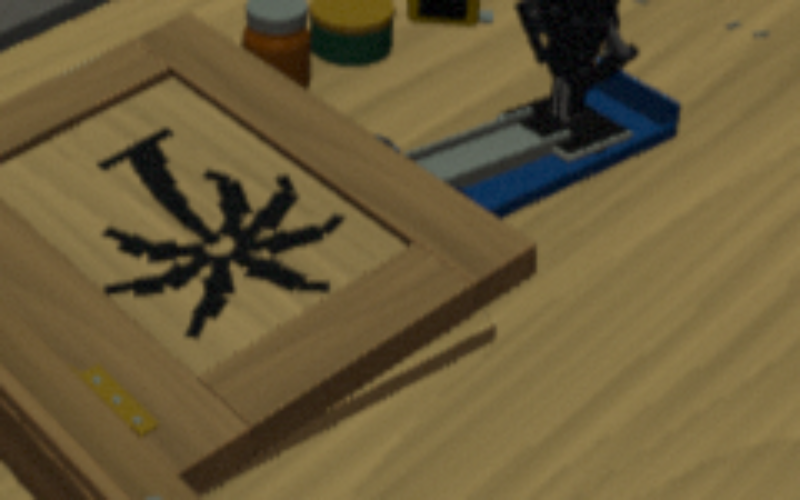

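The pictures show the pedal flat on the base, the leaf's free edge raised by about 43 mm, and the jar, tin and tape undisturbed. I'll ease the press slightly and let it settle.

Emit:
drive_tool(steps=[{"grip": 1,"offset": [0,0,0.5],"turn": [0,0,0]},{"grip": 1,"offset": [0,0,0],"turn": [0,0,0]},{"grip": 1,"offset": [0,0,0],"turn": [0,0,0]},{"grip": 1,"offset": [0,0,0],"turn": [0,0,0]}])

```text
clock: 9.82
position: [455.8, -85.3, 46.0]
tool_rot: [0.769, 0.639, -0.001, 0.002]
contact_force: [-7.2, -1.8, 31.7]
gripper_width: -0.2
grip_force: 16.2
```

```bash
python3 -c "
from cell import *
print(hand_in())"
```

```text
the job is handed in; nothing more can be done
None
```

The job is handed in: about 65 of the toe's 71 mm went under the leaf with the pedal still up, and the pedal is held at its stop with about 32 N, raising the free edge about 43 mm. The jar, tin and tape measure were not touched.

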